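# Coating check in a gear case

## Robot

A 6-joint arm with a two-finger parallel gripper is mounted at the origin on a cart in front of the work surface, level with it; the furniture and walls round the work are solid. World frame = base frame: x ahead of the robot, y to its left, z up, the work surface at z = 0. Lengths are in mm, angles in rad, forces in N, time in s.
With the tool pointing down it reaches from about 350 to 875 mm from the base axis. Payload 4.2 kg.
Tool frame: the origin (TCP) lies at the very end of the fingers, on their centre line; the grasp point (between the pads) lies 19 mm behind it; z points along the fingers, y is the direction in which the jaws open and shut (so a half turn about z gives the same grasp; the last joint's range is limited). The gripper opens to 87 mm and grips with 3 to 60 N. Pads are 19 mm wide; open, the fingers measure 117 mm over their backs; the gripper's body (75 mm by 190 mm) begins 51 mm behind the grasp point.
Start: joints at [1.521, 0.385, 0.008, 0, -1.194, -0.259], TCP at [189.915, 595.426, 222.55] pointing down, gripper open.
Joint ranges: [-3.14, 3.14], [-1.21, 2.06], [-1.07, 1.41], [-3.16, 2.05], [-2.99, -0.16], [-3.1, 3.1]. Speed limits (rad/s): [2.79, 2.79, 3.14, 3.14, 3.14, 3.14].

## Interface

Orientations are given as a unit quaternion [w, x, y, z].
In Python, from rig import bot, imaging, order gives the robot as it stands. The module is installed in compiled form; this text tells all that it offers.
- The arm moves only by the shell command python3 -m creep 'ROWS' [OPENING] [FORCE]. ROWS is JSON, a list of rows, each an object of numbers: "tx", "ty", "tz": the shift along the world's x, y, z in cm; "rx", "ry", "rz": the turn, a rotation vector about the world's x, y, z in degrees. In form: [{"tx": .., "ty": .., "tz": .., "rx": .., "ry": .., "rz": ..}, ...]. A call has exactly 10 rows; each row is the pose to reach, as a shift and turn from the pose commanded when the call began; what a row does not reach only later rows make up. A row lasts 1/8 s, in which the tool goes at most 62.5 mm and 10.7 degrees, less where a joint would pass 70% of its speed; a pose out of reach is approached as far as the arm can. A call with a gripper value outside its range is refused whole. OPENING is the closure, from -1 (fully open) to 1 (shut), so that 0 is half open, set as the call begins (- or left out, the last holds). The fingers move at their own pace and stop on an object; FORCE is the grip in N (left out, the last holds). Time passes only in rows, so rows that repeat a pose let the fingers close, or fill a call up. It gives the time, the measured TCP pose, the force and the opening at its end, in the units of the state.
- bot.read_state(): the state, without advancing time (a new reading comes with each control period).
- imaging.grab_frame(name): name is "scene" or "side" or "wrist"; returns a dict with "color" (384x512x3 uint8, red, green, blue), "fx", "fy", "cx", "cy" (pixels), "rvec" (rotation vector, rad) and "tvec" (3), from world to camera coordinates, as OpenCV has them; the wrist camera has in their place "tool_from_camera" (4x4, takes a point from camera to tool coordinates, whose origin is the TCP and whose axes are the flange's). Camera axes: x right, y down, z forward; pixel columns grow to the right and rows downward; lengths in mm; the calibration is good to about 2 mm. A picture is of the moment at which its call begins: read the wrist's pose just before it. There is no depth.
- order.close_job(): hands the job in, once; it reports no verdict.
Trained networks look in the newest picture that a camera, given by its name, has taken for a name from the list of things; names that differ only in an ending like _2 or _b are one class to them, and where a whole thing is asked for, a point or a joint stands for the part that bears it (a point fixed in the world has none). Each returns a list of dicts, best first, with "score" (0 to 1); they miss things now and then, are a little off and sometimes report something else, mostly with a low value. They report only what shows in the picture. A call takes as long as a camera call. They do not tell look-alikes from the thing itself.
- imaging.masks_of(camera, name): "pixels" (384x512 bool, what is visible of it) and "bbox" ([centre column, centre row, width, height] in pixels, round what is visible of it).
The state is a dict: "time_s": time; "q": joint angles; "joint_vel": joint speeds; "joint_efforts": joint torques, N m; "tcp_pos": TCP position; "orientation": TCP orientation; "ft_force": force on the tool from outside, world axes, zero at the start; "torque": the same for the moment, N m; "gripper_width": finger opening in mm.
Only numpy, scipy, OpenCV 4.12 (cv2) and the standard library are available. Lean on these libraries where they do the work, as an engineer would, in place of code of your own. Each camera call takes 0.05 s, during which the arm holds its last target. There are 200 camera calls.

## Task

Check the coating on the sloping seat inside the gear case: lift the loose metal cover off the case and lay it, right way up and without dropping it, on the blue mat; then take the pen-shaped probe out of its stand and press its spring nose lightly on the yellow-ringed spot, with the probe square to the sloping seat, until the nose is about half-way in. Finish while holding the probe there like that, still in the gripper; never lean hard on the case, and leave the other things on the bench where they are.

Things in the scene. Friction and masses are not known exactly. Their poses are not given: they have to be found in the camera images.
- gearcase: Grey cast gear case, fixed. Foot 140 (x) x 110 (y) mm with 4 screw heads up to 19 mm high, body 112 x 84 mm, bearing boss on its -x side. Origin: centre of its underside, on the bench; z up, x away from the robot. Its top is a machined flange 88 x 62 mm at z = 52 mm round an open pocket 64 (x) x 36 (y) mm, at the start closed by the cover.
- seat: Sloping seat in the gear case's pocket, a dark flat pad 38 x 30 mm. Origin: the spot to probe, middle of a yellow painted ring (diameter 13 inside, 17 outside), on the gear case's vertical axis, 34 mm above the bench, 18 below the flange. z: the seat's normal, 20 degrees from vertical, leaning towards the gear case's -x side (the robot's side); y: as the gear case's y, level.
- cover: Loose metal cover, 85 to 170 g. Rim 84 (x) x 56 (y) x 6 mm; on it an upright-sided dome 56 x 36 mm from 6 to 24 mm high, then 52 x 32 mm up to its flat top at 30 mm (grip across y); below it a spigot 60 x 32 mm reaching 5 mm into the pocket, 2 mm play. Origin: centre of the rim's underside; z up. At the start the origin is 52 mm above the bench, on the mat 8 mm.
- cover_top (a point): Centre of the flat top of the cover, 30 mm above the cover's origin.
- mat: Blue square mat fixed to the bench, 110 x 110 x 3 mm, in front to the left or right of the gear case. Origin: centre of its underside, z up; x, y along its edges. Furniture near it: connector posts 80 (x) x 145 (y) mm, 0.29 m high, at x 0.64, y 0.13 and at x 0.57, y -0.49; keep hand and arm clear.
- stand: Black probe stand fixed to the bench: a round foot of 72 mm diameter and an upright tube of 37 mm diameter, 60 mm high, open at the top. Origin: centre of its underside. On the other side of the gear case from the mat. Furniture near it: a stud driver hangs over the bench at x 0.52, y 0.30, its lower end 0.46 m up (keep the wrist low there).
- probe: Pen-shaped cordless probe, round, 126 mm, about 110 g, nose down in the stand (origin then 10 mm above the bench). Origin: nose tip when the nose is out; z: axis towards its orange end. Along z: brass nose to 18 mm (diameter 10), sleeve to 50 (17), collar to 56 (30) resting on the stand's rim, white grip 56 to 116 (22; grip it across near 85, any yaw). Lift straight up 60 mm to clear.
- nose (a joint): How far the probe's spring nose is pushed in: 0 out, 0.012 m fully in. The spring gives about 1 N at first, 2.5 N half-way (0.006; the red band on the nose is then half hidden in the sleeve), 4 N just before its hard stop.
- probe_tip (a point): Centre of the face of the spring nose (moves with the nose), the point to bring to the spot.
- plug_gauge: Bystander: loose steel plug gauge, 106 mm long, lying on the bench. Leave it where it is.
- hex_key: Bystander: loose black hex key, 94 mm long, lying on the bench. Leave it where it is.
- connector_a: Bystander: loose black connector with yellow tab, 58 mm long, lying on the bench. Leave it where it is.
- connector_b: Bystander: loose black connector with yellow tab and orange end, 58 mm long, lying on the bench. Leave it where it is.
- torch: Bystander: loose small black torch, 105 mm long, lying on the bench. Leave it where it is.
Not all that is in view belongs to the job. What is shaped like the probe but purple is not meant.

How it is judged:
By the outcome, as a careful person would: the job done as asked, in the order asked, and still so for the second after the job is handed in, while the arm keeps its last pose, push and grip.
It also fails if it takes over 51 s, if anything falls off the work surface, if the arm or the gripper's body presses on something with over 40 N, if the wrist force passes 120 N, or if a joint passes its speed limit or range.

## Working session

There is one attempt and no reset: what is moved stays moved. The work goes in short steps, Python scripts to look and compute and a shell command to move; the robot and the scene stay as the last step left them, time stands still between calls to the robot, and variables do not carry over. Pictures are saved under pics/ and viewed, about 8 in all and at most 12, crops included, and the job is handed in when it is done.

```bash
mkdir -p pics; ls; cat > h.py <<'E'
import numpy as np, cv2
from rig import bot, imaging, order
from scipy.spatial.transform import Rotation as R
def tool():
    s=bot.read_state(); q=s["orientation"]; T=np.eye(4)
    T[:3,:3]=R.from_quat([q[1],q[2],q[3],q[0]]).as_matrix(); T[:3,3]=s["tcp_pos"]; return T
def cam(name):
    T=tool(); f=imaging.grab_frame(name)
    K=np.array([[f["fx"],0,f["cx"]],[0,f["fy"],f["cy"]],[0,0,1.]])
    if "rvec" in f:
        W=np.eye(4); W[:3,:3]=cv2.Rodrigues(np.array(f["rvec"],float))[0]; W[:3,3]=np.ravel(f["tvec"])
    else: W=np.linalg.inv(T@np.array(f["tool_from_camera"]))
    return f["color"],K,W
def proj(K,W,p):
    p=np.atleast_2d(p); c=p@W[:3,:3].T+W[:3,3]; u=c@K.T; return u[:,:2]/u[:,2:]
def ray(K,W,uv,z):
    d=W[:3,:3].T@np.linalg.inv(K)@[uv[0],uv[1],1]; o=-W[:3,:3].T@W[:3,3]
    return o+d*(z-o[2])/d[2]
def tri(obs):
    A=[];
    for K,W,(u,v) in obs:
        P=K@W[:3]; A+= [u*P[2]-P[0], v*P[2]-P[1]]
    x=np.linalg.svd(np.array(A))[2][-1]; return x[:3]/x[3]
def save(n,im,s=1): cv2.imwrite(f"pics/{n}.png",cv2.resize(im[:,:,::-1],None,fx=s,fy=s,interpolation=cv2.INTER_CUBIC))
E
python3 - <<'E'
from h import *
ims=[]
for c in ["scene","side","wrist"]:
    im,K,W=cam(c); im=im.copy(); print(c,K[0,0],"campos",(-W[:3,:3].T@W[:3,3]).round())
    for n in ["gearcase","cover","mat","stand","probe"]:
        for m in imaging.masks_of(c,n)[:3]:
            b=m["bbox"]; print(c,n,round(m["score"],2),np.round(b,1), ray(K,W,b[:2],{"cover":67,"probe":80,"mat":3,"stand":60,"gearcase":30}[n]).round())
            ys,xs=np.where(m["pixels"]); 
    ims.append(im)
save("a",np.hstack(ims[:2]),0.78); save("w",ims[2])
s=bot.read_state(); print(s)
E
```

```text
pics
scene 426.68275024937617 campos [-149. -937. 1332.]
scene gearcase 0.61 [242.  187.   39.2  25.8] [548. -94.  30.]
scene cover 0.71 [239.4 178.9  23.3  13.1] [548. -80.  67.]
scene mat 0.57 [198.4 171.1  31.   25.6] [484. 112.   3.]
scene stand 0.62 [267.8 228.3  20.5  12.6] [ 473. -322.   60.]
scene stand 0.54 [198.7 169.5  30.   24.2] [463.  73.  60.]
scene probe 0.67 [348.2 281.6   7.3  16.3] [ 512. -658.   80.]
scene probe 0.56 [268.9 214.9   4.7  14.2] [ 506. -292.   80.]
side 370.0293909521916 campos [402. 854. 611.]
side gearcase 0.68 [251.  222.6  55.6  33.9] [551. -58.  30.]
side gearcase 0.41 [262.6 271.4  47.8  35.9] [490. 155.  30.]
side cover 0.57 [249.5 211.3  31.2  16.3] [555. -60.  67.]
side cover 0.19 [248.9 299.9  48.5   9.1] [500. 292.  67.]
side mat 0.85 [263.8 271.8  49.8  38.5] [490. 124.   3.]
side stand 0.51 [275.5 192.2  20.8  23.3] [ 493. -203.   60.]
side probe 0.67 [276.1 169.6  10.   21.1] [ 505. -337.   80.]
side probe 0.2 [249.2 302.1  47.6  14.9] [496. 311.  80.]
wrist 277.43427970179386 campos [267. 571. 384.]
{'time_s': 0.9, 'q': array([ 1.52057481e+00,  3.84635949e-01,  7.90332165e-03, -5.65331093e-06,
       -1.19400239e+00, -2.58625222e-01]), 'joint_vel': array([-0.00027416,  0.00142286, -0.00195188,  0.00197236,  0.00096575,
        0.00243893]), 'joint_efforts': array([-1.41445380e-03, -3.90456498e+01,  1.87617445e+01,  4.22434062e+00,
        1.55425735e-02, -2.12529523e-05]), 'tcp_pos': array([189.92804786, 595.41730545, 222.5892387 ]), 'orientation': array([-3.02165984e-05,  9.88100226e-01, -1.53811383e-01, -5.80280045e-06]), 'ft_force': array([ 1.01983875, -1.39617971, -0.05632287]), 'torque': array([-0.00111751, -0.0210547 , -0.02866201]), 'gripper_width': 86.85147916993607}
```

View pics/a.png

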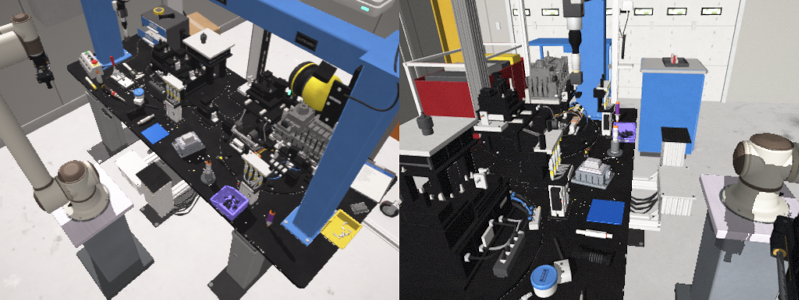

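The two views show the blue mat at about (155,130) in the left half and (607,210) in the right half. The grey case with its cover is at about (187,142) and (593,172). The stand and probe are right of the case, and the purple look-alike is further right near (270,218).

```bash
python3 - <<'E'
from h import *
C={c:cam(c)[1:] for c in ["scene","side"]}
O={"cover":[(239.4,178.9),(249.5,211.3)],"mat":[(198.4,171.1),(263.8,271.8)],"stand":[(267.8,228.3),(275.5,192.2)],"probe":[(268.9,214.9),(276.1,169.6)],"case":[(242,187),(251,222.6)]}
for n,(a,b) in O.items(): print(n,tri([(*C["scene"],a),(*C["side"],b)]).round())
E
```

```text
cover [555. -74.  58.]
mat [489. 117.  -4.]
stand [ 500. -298.   10.]
probe [ 500. -300.   96.]
case [556. -84.  14.]
```

```bash
python3 -m creep '[{"tx":-1.5,"ty":-5,"tz":1,"rz":4},{"tx":-3,"ty":-10,"tz":2,"rz":8},{"tx":-4.5,"ty":-15,"tz":3,"rz":12},{"tx":-4,"ty":-20,"tz":4,"rz":15},{"tx":0,"ty":-24,"tz":5,"rz":17.7},{"tx":4,"ty":-28,"tz":6,"rz":17.7},{"tx":8,"ty":-32.5,"tz":6,"rz":17.7},{"tx":12,"ty":-37,"tz":6,"rz":17.7},{"tx":15,"ty":-42,"tz":6,"rz":17.7},{"tx":17.5,"ty":-47,"tz":6,"rz":17.7}]' -1 && python3 -m creep '[{"tx":1,"ty":-6},{"tx":2,"ty":-12},{"tx":4,"ty":-17},{"tx":7,"ty":-20},{"tx":9.5,"ty":-20},{"tx":9.5,"ty":-20},{"tx":9.5,"ty":-20},{"tx":9.5,"ty":-20},{"tx":9.5,"ty":-20},{"tx":9.5,"ty":-20}]'
python3 - <<'E'
from h import *
im,K,W=cam("wrist"); print(W[:3,:3].T[:,2],(-W[:3,:3].T@W[:3,3]).round())
for n in ["gearcase","cover","mat","stand"]:
    for m in imaging.masks_of("wrist",n)[:2]:
        b=m["bbox"]; r=cv2.minAreaRect(np.argwhere(m["pixels"])[:,::-1].astype(np.float32)); print(n,round(m["score"],2),np.round(b,1),r)
save("w1",im,1.5)
E
```

```text
[-0.28041765  0.08984445 -0.95566412] [267. 571. 384.]schema error: expected keys tx, ty, tz, rx, ry, rz
```

View pics/w1.png

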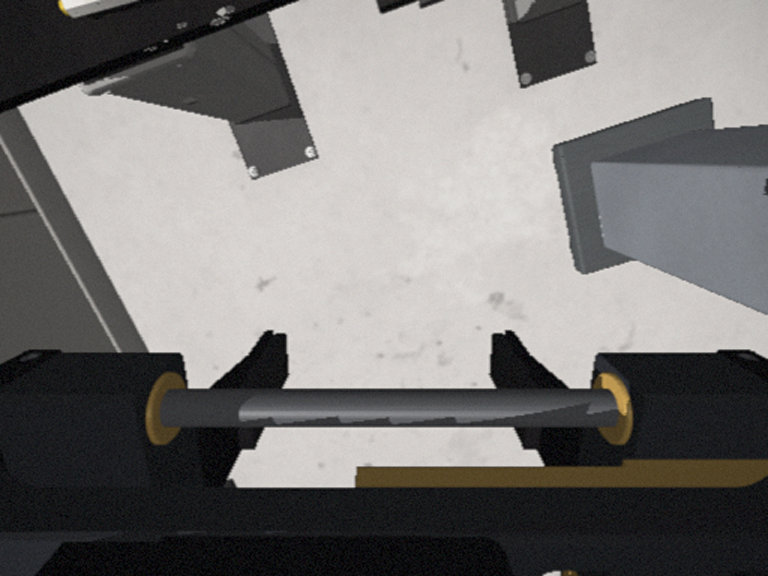

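The arm hasn't moved, because each row needs all six keys. The wrist camera still shows floor, with the fingertips at about (270,340) and (510,340). I'll retype the move.

```bash
python3 -m creep '[{"tx":-1.5,"ty":-5,"tz":1,"rx":0,"ry":0,"rz":4},{"tx":-3,"ty":-10,"tz":2,"rx":0,"ry":0,"rz":8},{"tx":-4.5,"ty":-15,"tz":3,"rx":0,"ry":0,"rz":12},{"tx":-4,"ty":-20,"tz":4,"rx":0,"ry":0,"rz":15},{"tx":0,"ty":-24,"tz":5,"rx":0,"ry":0,"rz":17.7},{"tx":4,"ty":-28,"tz":6,"rx":0,"ry":0,"rz":17.7},{"tx":8,"ty":-32.5,"tz":6,"rx":0,"ry":0,"rz":17.7},{"tx":12,"ty":-37,"tz":6,"rx":0,"ry":0,"rz":17.7},{"tx":15,"ty":-42,"tz":6,"rx":0,"ry":0,"rz":17.7},{"tx":17.5,"ty":-47,"tz":6,"rx":0,"ry":0,"rz":17.7}]' -1 && python3 -m creep '[{"tx":1,"ty":-6,"tz":0,"rx":0,"ry":0,"rz":0},{"tx":2,"ty":-12,"tz":0,"rx":0,"ry":0,"rz":0},{"tx":4,"ty":-17,"tz":0,"rx":0,"ry":0,"rz":0},{"tx":7,"ty":-20,"tz":0,"rx":0,"ry":0,"rz":0},{"tx":9.5,"ty":-20,"tz":0,"rx":0,"ry":0,"rz":0},{"tx":9.5,"ty":-20,"tz":0,"rx":0,"ry":0,"rz":0},{"tx":9.5,"ty":-20,"tz":0,"rx":0,"ry":0,"rz":0},{"tx":9.5,"ty":-20,"tz":0,"rx":0,"ry":0,"rz":0},{"tx":9.5,"ty":-20,"tz":0,"rx":0,"ry":0,"rz":0},{"tx":9.5,"ty":-20,"tz":0,"rx":0,"ry":0,"rz":0}]'
python3 - <<'E'
from h import *
im,K,W=cam("wrist")
for n in ["gearcase","cover","mat","stand"]:
    for m in imaging.masks_of("wrist",n)[:2]:
        b=m["bbox"]; r=cv2.minAreaRect(np.argwhere(m["pixels"])[:,::-1].astype(np.float32)); print(n,round(m["score"],2),np.round(b,1),r)
print(bot.read_state()["q"])
np.savez("w2.npz",im=im,K=K,W=W)
save("w2",im,1.5)
E
```

```text
time_s: 2.5
tcp_pos: [365.7, 123.7, 283.0]
orientation: [-0.0, 1.0, 0.0, 0.001]
ft_force: [0.3, 0.5, -0.1]
gripper_width: 86.6
time_s: 3.75
tcp_pos: [459.7, -74.4, 282.8]
orientation: [-0.0, 1.0, 0.0, 0.0]
ft_force: [0.2, 0.6, 0.4]
gripper_width: 86.9
gearcase 0.71 [256.1  87.8  92.1 112.3] ((253.9135284423828, 88.62422943115234), (77.53721618652344, 101.1777572631836), 13.600543022155762)
gearcase 0.38 [398.  134.4  53.3  45.9] ((397.16461181640625, 133.48170471191406), (47.95427322387695, 46.42329406738281), 20.2248592376709)
cover 0.66 [254.8  87.5  54.6  73.6] ((254.20242309570312, 88.22195434570312), (44.49001693725586, 68.65570831298828), 12.094757080078125)
cover 0.34 [430.6 139.9  49.1  24.9] ((428.7884521484375, 141.5576934814453), (50.401851654052734, 19.61161231994629), 11.309932708740234)
mat 0.91 [138.2 140.9  74.8  78.5] ((136.0, 138.5), (71.0, 76.0), 90.0)
mat 0.38 [ 61.6 125.2  18.3  73.5] ((60.37797927856445, 124.51905822753906), (70.17971801757812, 12.689779281616211), 81.11934661865234)
stand 0.66 [396.9 135.   51.6  47. ] ((395.83404541015625, 132.9652862548828), (47.086971282958984, 49.3691291809082), 27.7585391998291)
stand 0.3 [430.6 140.8  51.9  25.5] ((427.7307434082031, 141.34616088867188), (48.636802673339844, 19.61161231994629), 11.309932708740234)
[ 1.89418463e-01  6.73949823e-02 -2.58795029e-01  8.52904331e-06
 -1.24449856e+00  1.38160226e+00]
```

View pics/w2.png

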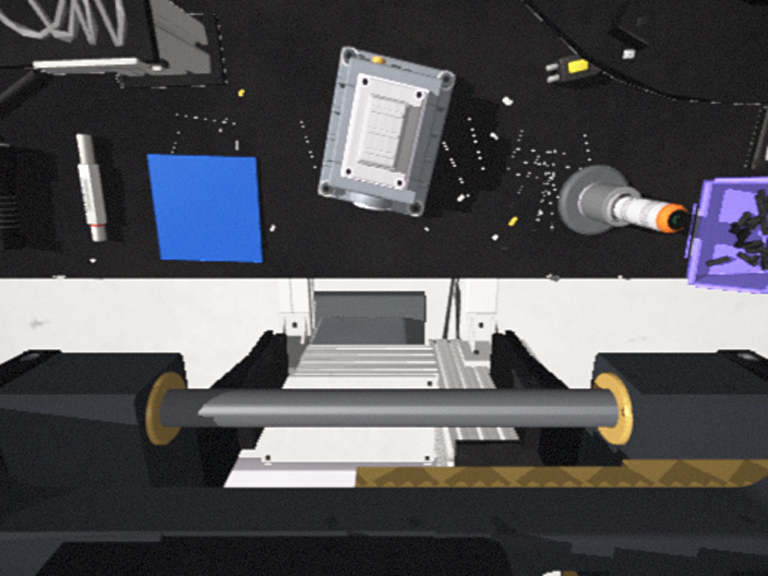

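The view shows the cover at about (386,132), with rim corners (362,76), (429,93), (407,188) and (343,175). The case is turned slightly clockwise. The mat corners are (148,155), (257,157), (262,262) and (161,259). The stand foot is near (598,200), and the probe's orange end is at (675,219) beside the purple bin.

```bash
python3 - <<'E'
from h import *
from scipy.optimize import least_squares
d=np.load("w2.npz"); K,W=d["K"],d["W"]
def fit(px,w,h,z,x0):
    px=np.array(px)/1.5; L=np.array([[w,h],[w,-h],[-w,-h],[-w,h]])/2
    def f(p):
        c,s=np.cos(p[2]),np.sin(p[2]); q=L@np.array([[c,s],[-s,c]])+p[:2]
        return (proj(K,W,np.c_[q,[z]*4])-px).ravel()
    r=least_squares(f,x0); return r.x[:2].round(1),np.degrees(r.x[2]).round(1),r.fun.round(1)
print("cover",fit([(362,76),(429,93),(407,188),(343,175)],84,56,58,[555,-74,0]))
print("foot ",fit([(343,47),(455,72),(425,215),(319,195)],140,110,10,[555,-74,0]))
print("mat  ",fit([(148,155),(257,157),(262,262),(161,259)],110,110,3,[489,117,0]))
for z in (136,60,3): print(z, ray(K,W,np.array({136:(675,219),60:(606,194),3:(592,200)}[z])/1.5,z).round())
for n,z,b in [("cover",67,(254.8,87.5)),]: print(ray(K,W,b,z))
E
```

```text
cover (array([558.5, -70.8]), np.float64(-12.6), array([ 0.9, -0.4, -0.7, -1.2, -1.2,  1.2,  1. ,  0.6]))
foot  (array([559.4, -70.6]), np.float64(-11.2), array([-0.9, -1. ,  1.1, -0.7, -0.5,  1.3,  0.4,  0.7]))
mat   (array([486.2, 117. ]), np.float64(-1.9), array([-0.3, -0.8, -0.4,  0.3,  0.4,  0.4,  0.3,  0.3]))
136 [ 496. -286.  136.]
60 [ 508. -271.   60.]
3 [ 497. -286.    3.]
[560.88518233 -68.41291362  67.        ]
```

```bash
python3 -m creep '[{"tx":3,"ty":0.1,"tz":-2,"rx":0,"ry":0,"rz":-4},{"tx":6,"ty":0.2,"tz":-5,"rx":0,"ry":0,"rz":-8},{"tx":9,"ty":0.3,"tz":-9,"rx":0,"ry":0,"rz":-12},{"tx":9.9,"ty":0.35,"tz":-13,"rx":0,"ry":0,"rz":-12},{"tx":9.9,"ty":0.35,"tz":-15.3,"rx":0,"ry":0,"rz":-12},{"tx":9.9,"ty":0.35,"tz":-15.3,"rx":0,"ry":0,"rz":-12},{"tx":9.9,"ty":0.35,"tz":-15.3,"rx":0,"ry":0,"rz":-12},{"tx":9.9,"ty":0.35,"tz":-15.3,"rx":0,"ry":0,"rz":-12},{"tx":9.9,"ty":0.35,"tz":-15.3,"rx":0,"ry":0,"rz":-12},{"tx":9.9,"ty":0.35,"tz":-15.3,"rx":0,"ry":0,"rz":-12}]'
python3 - <<'E'
from h import *
im,K,W=cam("wrist")
T=tool(); print("tcp px",proj(K,W,T[:3,3])*1.5, T[:3,3])
np.savez("w3.npz",im=im,K=K,W=W)
save("w3",im,1.5)
E
```

```text
time_s: 5.25
tcp_pos: [559.1, -71.0, 130.2]
orientation: [-0.0, 0.995, -0.104, 0.001]
ft_force: [-0.4, -1.0, -0.4]
gripper_width: 86.9
tcp px [[389.60141064 353.42712348]] [559.03504034 -71.04095966 130.02920525]
```

View pics/w3.png

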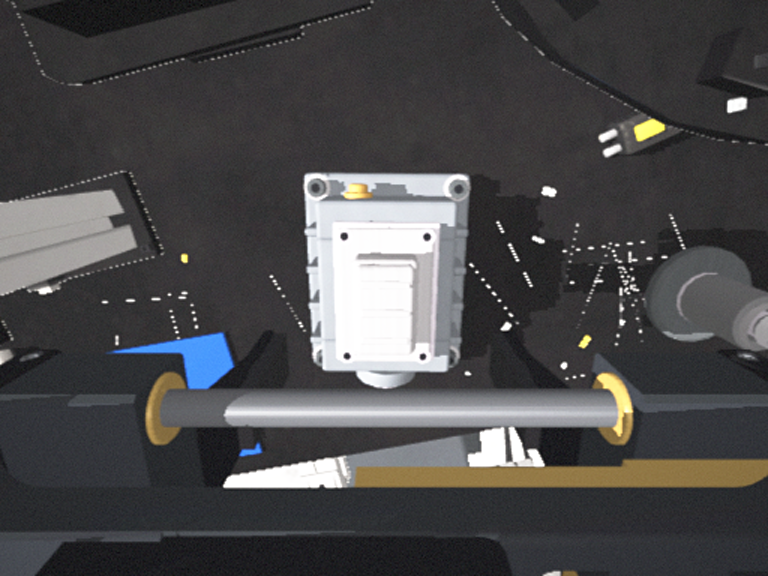

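The cover now sits square to the view. Its rim corners are (333,222), (439,222), (437,364) and (333,364), between the fingers at columns 285 and 492.

```bash
python3 - <<'E'
from h import *
from scipy.optimize import least_squares
d=np.load("w3.npz"); K,W=d["K"],d["W"]
def fit(px,L,z,x0):
    px=np.array(px)/1.5; L=np.array(L)
    def f(p):
        c,s=np.cos(p[2]),np.sin(p[2]); q=L@np.array([[c,s],[-s,c]])+p[:2]
        return (proj(K,W,np.c_[q,[z]*len(L)])-px).ravel()
    r=least_squares(f,x0); return r.x[:2].round(1),np.degrees(r.x[2]).round(1),r.fun.round(1)
print("cover",fit([(332,222),(439,222),(437,364),(332,364)],[[42,28],[42,-28],[-42,-28],[-42,28]],58,[555,-74,-.2]))
print("foot",fit([(304,174),(470,174)],[[70,55],[70,-55]],10,[555,-74,-.2]))
print("stand foot",ray(K,W,(698/1.5,294/1.5),4))
# dome top edges predicted
E
```

```text
cover (array([561.3, -68.9]), np.float64(-12.4), array([ 2.4,  1.9, -2.7,  2.3, -4.9, -2.7,  5.2, -3. ]))
foot (array([559.1, -69.5]), np.float64(-12.0), array([-0.6,  0. ,  0.6,  0. ]))
stand foot [ 497.3773124 -287.9141559    4.       ]
```

```bash
python3 -m creep '[{"tx":0.05,"ty":0.1,"tz":-2,"rx":0,"ry":0,"rz":0},{"tx":0.05,"ty":0.1,"tz":-4,"rx":0,"ry":0,"rz":0},{"tx":0.05,"ty":0.1,"tz":-5.5,"rx":0,"ry":0,"rz":0},{"tx":0.05,"ty":0.1,"tz":-6.4,"rx":0,"ry":0,"rz":0},{"tx":0.05,"ty":0.1,"tz":-6.8,"rx":0,"ry":0,"rz":0},{"tx":0.05,"ty":0.1,"tz":-6.8,"rx":0,"ry":0,"rz":0},{"tx":0.05,"ty":0.1,"tz":-6.8,"rx":0,"ry":0,"rz":0},{"tx":0.05,"ty":0.1,"tz":-6.8,"rx":0,"ry":0,"rz":0},{"tx":0.05,"ty":0.1,"tz":-6.8,"rx":0,"ry":0,"rz":0},{"tx":0.05,"ty":0.1,"tz":-6.8,"rx":0,"ry":0,"rz":0}]' && python3 -m creep '[{"tx":0,"ty":0,"tz":0,"rx":0,"ry":0,"rz":0},{"tx":0,"ty":0,"tz":0,"rx":0,"ry":0,"rz":0},{"tx":0,"ty":0,"tz":0,"rx":0,"ry":0,"rz":0},{"tx":0,"ty":0,"tz":0,"rx":0,"ry":0,"rz":0},{"tx":0,"ty":0,"tz":0,"rx":0,"ry":0,"rz":0},{"tx":0,"ty":0,"tz":0,"rx":0,"ry":0,"rz":0},{"tx":0,"ty":0,"tz":0,"rx":0,"ry":0,"rz":0},{"tx":0,"ty":0,"tz":0,"rx":0,"ry":0,"rz":0},{"tx":0,"ty":0,"tz":0,"rx":0,"ry":0,"rz":0},{"tx":0,"ty":0,"tz":0,"rx":0,"ry":0,"rz":0}]' 1 25
```

```text
time_s: 6.55
tcp_pos: [559.4, -70.1, 61.7]
orientation: [-0.0, 0.995, -0.104, 0.0]
ft_force: [-0.1, 0.1, -0.3]
gripper_width: 86.7
time_s: 7.8
tcp_pos: [559.4, -70.1, 61.6]
orientation: [-0.0, 0.995, -0.104, 0.0]
ft_force: [-0.7, 0.1, -1.0]
gripper_width: 35.7
```

```bash
python3 -m creep '[{"tx":0,"ty":0,"tz":0.7,"rx":0,"ry":0,"rz":0},{"tx":0,"ty":0,"tz":2,"rx":0,"ry":0,"rz":0},{"tx":0,"ty":0,"tz":4.5,"rx":0,"ry":0,"rz":0},{"tx":-2,"ty":0,"tz":7,"rx":0,"ry":0,"rz":-8},{"tx":-5,"ty":0,"tz":9,"rx":0,"ry":0,"rz":-16},{"tx":-8,"ty":1,"tz":9,"rx":0,"ry":0,"rz":-25},{"tx":-9,"ty":3,"tz":9,"rx":0,"ry":0,"rz":-34},{"tx":-9,"ty":6,"tz":9,"rx":0,"ry":0,"rz":-43},{"tx":-9,"ty":9.5,"tz":9,"rx":0,"ry":0,"rz":-52},{"tx":-8.8,"ty":13,"tz":9,"rx":0,"ry":0,"rz":-61}]' && python3 -m creep '[{"tx":0.3,"ty":3,"tz":0,"rx":0,"ry":0,"rz":-8},{"tx":0.3,"ty":5,"tz":0,"rx":0,"ry":0,"rz":-17},{"tx":0.3,"ty":5.7,"tz":-2,"rx":0,"ry":0,"rz":-17},{"tx":0.3,"ty":5.7,"tz":-5,"rx":0,"ry":0,"rz":-17},{"tx":0.3,"ty":5.7,"tz":-8,"rx":0,"ry":0,"rz":-17},{"tx":0.3,"ty":5.7,"tz":-10,"rx":0,"ry":0,"rz":-17},{"tx":0.3,"ty":5.7,"tz":-11,"rx":0,"ry":0,"rz":-17},{"tx":0.3,"ty":5.7,"tz":-11,"rx":0,"ry":0,"rz":-17},{"tx":0.3,"ty":5.7,"tz":-11,"rx":0,"ry":0,"rz":-17},{"tx":0.3,"ty":5.7,"tz":-11,"rx":0,"ry":0,"rz":-17}]'
python3 - <<'E'
from h import *
a,_,_=cam("wrist"); b,K,W=cam("side")
o=np.hstack([a,cv2.resize(b[180:330,200:350],(384,384),interpolation=cv2.INTER_CUBIC)]); save("p4",o,0.89)
E
```

```text
time_s: 9.05
tcp_pos: [471.5, 60.9, 152.8]
orientation: [-0.001, 0.802, -0.597, 0.0]
ft_force: [0.5, -0.7, -0.4]
gripper_width: 35.9
time_s: 10.3
tcp_pos: [475.0, 117.2, 42.4]
orientation: [-0.001, 0.707, -0.707, 0.0]
ft_force: [0.4, 0.1, 0.5]
gripper_width: 35.8
```

View pics/p4.png

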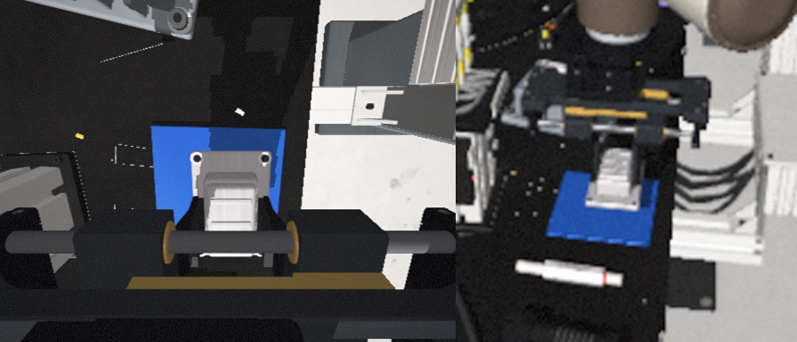

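The cover hangs level in the jaws over the blue mat. The mat shows on all visible sides of the rim (rim far edge at (230,155), mat far edge at (220,128)), and the gripper is clear of the post.

```bash
python3 -m creep '[{"tx":0,"ty":0,"tz":-0.9,"rx":0,"ry":0,"rz":0},{"tx":0,"ty":0,"tz":-1.6,"rx":0,"ry":0,"rz":0},{"tx":0,"ty":0,"tz":-2.0,"rx":0,"ry":0,"rz":0},{"tx":0,"ty":0,"tz":-2.2,"rx":0,"ry":0,"rz":0},{"tx":0,"ty":0,"tz":-2.3,"rx":0,"ry":0,"rz":0},{"tx":0,"ty":0,"tz":-2.35,"rx":0,"ry":0,"rz":0},{"tx":0,"ty":0,"tz":-2.4,"rx":0,"ry":0,"rz":0},{"tx":0,"ty":0,"tz":-2.42,"rx":0,"ry":0,"rz":0},{"tx":0,"ty":0,"tz":-2.44,"rx":0,"ry":0,"rz":0},{"tx":0,"ty":0,"tz":-2.44,"rx":0,"ry":0,"rz":0}]'
```

```text
time_s: 11.65
tcp_pos: [474.5, 117.0, 17.5]
orientation: [-0.0, 0.707, -0.707, 0.0]
ft_force: [-1.5, 0.4, 3.1]
gripper_width: 35.8
```

```bash
python3 -m creep '[{"tx":0,"ty":0,"tz":0,"rx":0,"ry":0,"rz":0},{"tx":0,"ty":0,"tz":0,"rx":0,"ry":0,"rz":0},{"tx":0,"ty":0,"tz":0,"rx":0,"ry":0,"rz":0},{"tx":0,"ty":0,"tz":0,"rx":0,"ry":0,"rz":0},{"tx":0,"ty":0,"tz":0,"rx":0,"ry":0,"rz":0},{"tx":0,"ty":0,"tz":0,"rx":0,"ry":0,"rz":0},{"tx":0,"ty":0,"tz":1,"rx":0,"ry":0,"rz":0},{"tx":0,"ty":0,"tz":4,"rx":0,"ry":0,"rz":0},{"tx":0,"ty":0,"tz":9,"rx":0,"ry":0,"rz":0},{"tx":0,"ty":0,"tz":14,"rx":0,"ry":0,"rz":0}]' -1 && python3 -m creep '[{"tx":-1,"ty":-4,"tz":2,"rx":0,"ry":0,"rz":4},{"tx":-3,"ty":-8,"tz":5,"rx":0,"ry":0,"rz":12},{"tx":-5,"ty":-13,"tz":7,"rx":0,"ry":0,"rz":22},{"tx":-6,"ty":-18,"tz":9,"rx":0,"ry":0,"rz":32},{"tx":-6,"ty":-23,"tz":9,"rx":0,"ry":0,"rz":42},{"tx":-6,"ty":-28,"tz":9,"rx":0,"ry":0,"rz":51},{"tx":-6,"ty":-33,"tz":9,"rx":0,"ry":0,"rz":60},{"tx":-6,"ty":-37,"tz":9,"rx":0,"ry":0,"rz":69},{"tx":-6,"ty":-39,"tz":9,"rx":0,"ry":0,"rz":78},{"tx":-6,"ty":-39,"tz":9,"rx":0,"ry":0,"rz":78}]'
python3 - <<'E'
from h import *
im,K,W=cam("wrist")
np.savez("w5.npz",im=im,K=K,W=W)
save("w5",im,1.5); print(tool()[:3,3])
for n in ["seat","stand","probe","cover","mat"]:
    for m in imaging.masks_of("wrist",n)[:2]: print(n,round(m["score"],2),np.round(m["bbox"],1))
E
```

```text
time_s: 12.9
tcp_pos: [474.2, 116.8, 159.3]
orientation: [-0.0, 0.707, -0.707, 0.0]
ft_force: [1.3, 0.6, 0.6]
gripper_width: 87.1
time_s: 14.15
tcp_pos: [413.9, -274.2, 247.4]
orientation: [-0.0, 0.994, -0.106, -0.0]
ft_force: [1.0, 0.6, -0.2]
gripper_width: 87.1
[ 413.96978177 -273.31853981  247.38347323]
seat 0.64 [72.7 86.  25.3 34.6]
seat 0.53 [ 22.2 166.7  44.5  86.6]
stand 0.95 [255.6 103.9  50.4  54.8]
probe 0.58 [255.5 101.8  18.8  24.9]
probe 0.35 [255.4 102.6  48.9  55.7]
mat 0.91 [ 23.9 166.4  44.7  80.5]
```

View pics/w5.png

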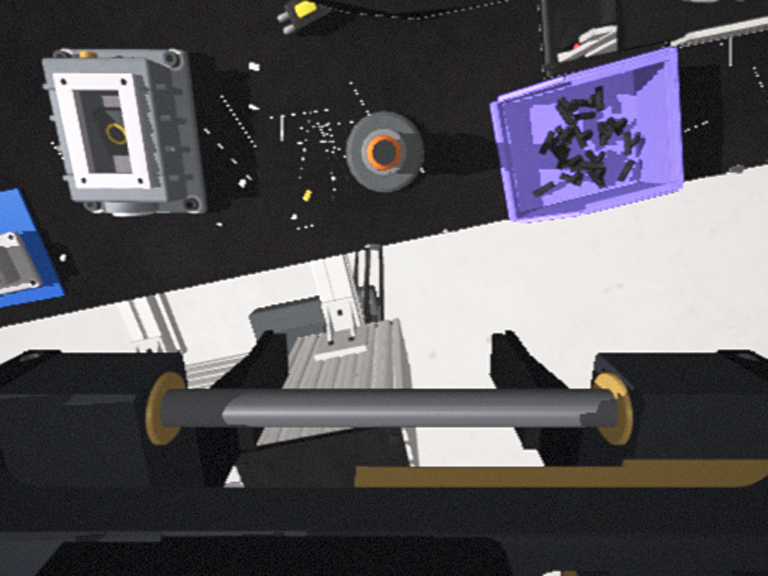

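The probe stands nearly under the line of sight, with its orange end and foot both centred at about (385,152). The open case shows the yellow ring at (116,133), the purple bin starts at column 492, and the cover lies on the mat at lower left.

```bash
python3 - <<'E'
from h import *
d=np.load("w5.npz"); K,W,im=d["K"],d["W"],d["im"]
print("probe end",ray(K,W,(385/1.5,152.5/1.5),136).round(1),"foot",ray(K,W,(385/1.5,151.5/1.5),4).round(1))
# ring via yellow pixels
hsv=cv2.cvtColor(im,cv2.COLOR_RGB2HSV); m=cv2.inRange(hsv,(20,110,60),(35,255,255)); m[:, :60]=0; m[:,95:]=0; m[:75]=0; m[105:]=0
p=np.argwhere(m)[:,::-1].astype(np.float32); e=cv2.fitEllipse(p); print(len(p),e); print("spot",ray(K,W,e[0],34).round(1))
for u in [(492,100),(512,220)]: print("bin",ray(K,W,np.array(u)/1.5,60).round())
c=[(58,73),(149,77),(148,187),(80,188)]
for z,u in [(52,c[0]),(52,c[1]),(52,c[2]),(52,c[3])]: print(ray(K,W,np.array(u)/1.5,z).round(1))
E
```

```text
probe end [ 495.5 -289.2  136. ] foot [ 497.6 -288.5    4. ]
71 ((77.16795349121094, 88.7784194946289), (9.856948852539062, 14.201162338256836), 134.54454040527344)
spot [560.2 -68.7  34. ]
bin [ 516. -378.   60.]
bin [ 421. -381.   60.]
[607.7 -53.2  52. ]
[ 590.  -121.2   52. ]
[511.5 -88.8  52. ]
[522.9 -32.8  52. ]
```

```bash
python3 - <<'E'
from h import *
a=np.load("w2.npz"); b=np.load("w5.npz")
for u,v in [((688,285),(512,220)),((703,180),(492,103)),((675,219),(385,152)),((386,132),(116,133))]: print(tri([(a["K"],a["W"],np.array(u)/1.5),(b["K"],b["W"],np.array(v)/1.5)]).round())
E
```

```text
[ 412. -390.   25.]
[ 517. -389.   16.]
[ 496. -289.  131.]
[561. -71.  37.]
```

```bash
python3 -m creep '[{"tx":3,"ty":-0.5,"tz":-1,"rx":0,"ry":0,"rz":0},{"tx":6,"ty":-1,"tz":-3,"rx":0,"ry":0,"rz":0},{"tx":8.2,"ty":-1.5,"tz":-6,"rx":0,"ry":0,"rz":0},{"tx":8.2,"ty":-1.5,"tz":-9,"rx":0,"ry":0,"rz":0},{"tx":8.2,"ty":-1.5,"tz":-9.5,"rx":0,"ry":0,"rz":0},{"tx":8.2,"ty":-1.5,"tz":-9.5,"rx":0,"ry":0,"rz":0},{"tx":8.2,"ty":-1.5,"tz":-9.5,"rx":0,"ry":0,"rz":0},{"tx":8.2,"ty":-1.5,"tz":-9.5,"rx":0,"ry":0,"rz":0},{"tx":8.2,"ty":-1.5,"tz":-9.5,"rx":0,"ry":0,"rz":0},{"tx":8.2,"ty":-1.5,"tz":-9.5,"rx":0,"ry":0,"rz":0}]'
python3 - <<'E'
from h import *
im,K,W=cam("wrist"); T=tool()
np.savez("w6.npz",im=im,K=K,W=W); print(T[:3,3])
hsv=cv2.cvtColor(im,cv2.COLOR_RGB2HSV); m=cv2.inRange(hsv,(5,150,120),(17,255,255)); m[235:]=0
n,l,st,ce=cv2.connectedComponentsWithStats(m); i=1+np.argmax(st[1:,4]); print(st[i],ce[i]); print("orange centre@136", ray(K,W,ce[i],136).round(1))
save("w6",im,1.5)
E
```

```text
time_s: 15.7
tcp_pos: [496.5, -288.1, 152.5]
orientation: [0.0, 0.995, -0.105, 0.0]
ft_force: [1.5, -0.3, -0.1]
gripper_width: 86.8
[ 496.40126004 -288.14691912  152.32850072]
[245 207  30  24 286] [259.8951049  215.13986014]
orange centre@136 [ 503.7 -289.8  136. ]
```

View pics/w6.png

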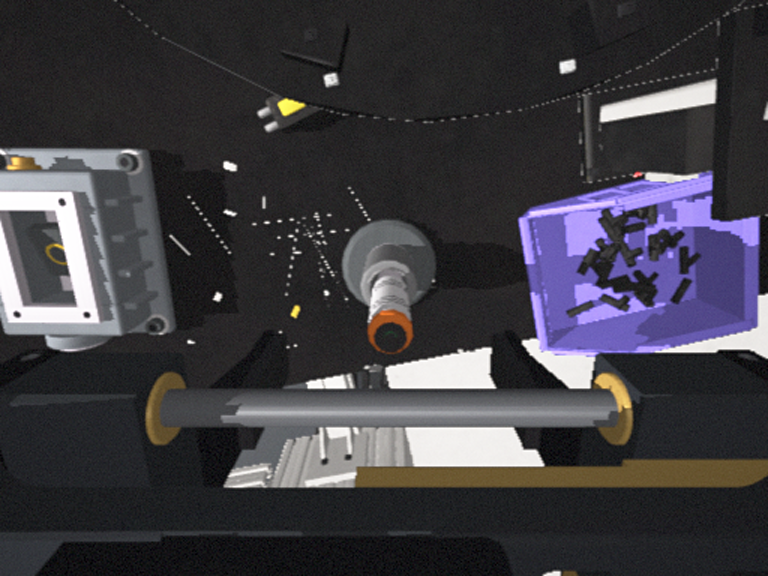

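The probe's cap centre is at (390,336), between the fingers at columns 285 and 492. The case ring is at (57,254).

```bash
python3 - <<'E'
from h import *
d=np.load("w6.npz"); K,W=d["K"],d["W"]
print(ray(K,W,(390/1.5,336/1.5),136).round(1),ray(K,W,(388/1.5,263/1.5),3).round(1), "spot",ray(K,W,(57/1.5,254/1.5),34).round(1))
E
```

```text
[ 497.1 -288.5  136. ] [ 498.7 -287.7    3. ] spot [560.2 -67.7  34. ]
```

```bash
python3 -m creep '[{"tx":0.07,"ty":0,"tz":-2,"rx":0,"ry":0,"rz":0},{"tx":0.07,"ty":0,"tz":-4.5,"rx":0,"ry":0,"rz":0},{"tx":0.07,"ty":0,"tz":-6.5,"rx":0,"ry":0,"rz":0},{"tx":0.07,"ty":0,"tz":-7.4,"rx":0,"ry":0,"rz":0},{"tx":0.07,"ty":0,"tz":-7.65,"rx":0,"ry":0,"rz":0},{"tx":0.07,"ty":0,"tz":-7.65,"rx":0,"ry":0,"rz":0},{"tx":0.07,"ty":0,"tz":-7.65,"rx":0,"ry":0,"rz":0},{"tx":0.07,"ty":0,"tz":-7.65,"rx":0,"ry":0,"rz":0},{"tx":0.07,"ty":0,"tz":-7.65,"rx":0,"ry":0,"rz":0},{"tx":0.07,"ty":0,"tz":-7.65,"rx":0,"ry":0,"rz":0}]' && python3 -m creep '[{"tx":0,"ty":0,"tz":0,"rx":0,"ry":0,"rz":0},{"tx":0,"ty":0,"tz":0,"rx":0,"ry":0,"rz":0},{"tx":0,"ty":0,"tz":0,"rx":0,"ry":0,"rz":0},{"tx":0,"ty":0,"tz":0,"rx":0,"ry":0,"rz":0},{"tx":0,"ty":0,"tz":0,"rx":0,"ry":0,"rz":0},{"tx":0,"ty":0,"tz":0,"rx":0,"ry":0,"rz":0},{"tx":0,"ty":0,"tz":0,"rx":0,"ry":0,"rz":0},{"tx":0,"ty":0,"tz":0,"rx":0,"ry":0,"rz":0},{"tx":0,"ty":0,"tz":0,"rx":0,"ry":0,"rz":0},{"tx":0,"ty":0,"tz":0,"rx":0,"ry":0,"rz":0}]' 1 40
```

```text
time_s: 17.0
tcp_pos: [497.2, -288.1, 75.8]
orientation: [0.0, 0.995, -0.104, 0.0]
ft_force: [-0.9, -0.2, -0.7]
gripper_width: 87.0
time_s: 18.25
tcp_pos: [497.1, -288.1, 75.6]
orientation: [0.0, 0.995, -0.104, -0.0]
ft_force: [0.4, 1.1, 0.1]
gripper_width: 21.6
```

```bash
python3 -m creep '[{"tx":0,"ty":0,"tz":1,"rx":0,"ry":0,"rz":0},{"tx":0,"ty":0,"tz":4,"rx":0,"ry":0,"rz":0},{"tx":0,"ty":0,"tz":8,"rx":0,"ry":0,"rz":0},{"tx":0,"ty":0,"tz":11,"rx":0,"ry":0,"rz":0},{"tx":1,"ty":4,"tz":11,"rx":0,"ry":0,"rz":0},{"tx":2,"ty":9,"tz":11,"rx":0,"ry":0,"rz":0},{"tx":2.9,"ty":14,"tz":11,"rx":-1.04,"ry":-4.89,"rz":0},{"tx":2.9,"ty":18,"tz":11,"rx":-2.08,"ry":-9.78,"rz":0},{"tx":2.9,"ty":21,"tz":11,"rx":-3.12,"ry":-14.67,"rz":0},{"tx":2.9,"ty":22.65,"tz":9,"rx":-4.16,"ry":-19.56,"rz":0}]' && python3 -m creep '[{"tx":0,"ty":0,"tz":-2,"rx":0,"ry":0,"rz":0},{"tx":0,"ty":0,"tz":-3.5,"rx":0,"ry":0,"rz":0},{"tx":0,"ty":0,"tz":-3.7,"rx":0,"ry":0,"rz":0},{"tx":0,"ty":0,"tz":-3.7,"rx":0,"ry":0,"rz":0},{"tx":0,"ty":0,"tz":-3.7,"rx":0,"ry":0,"rz":0},{"tx":0,"ty":0,"tz":-3.7,"rx":0,"ry":0,"rz":0},{"tx":0,"ty":0,"tz":-3.7,"rx":0,"ry":0,"rz":0},{"tx":0,"ty":0,"tz":-3.7,"rx":0,"ry":0,"rz":0},{"tx":0,"ty":0,"tz":-3.7,"rx":0,"ry":0,"rz":0},{"tx":0,"ty":0,"tz":-3.7,"rx":0,"ry":0,"rz":0}]'
python3 - <<'E'
from h import *
im,K,W=cam("wrist"); T=tool(); np.savez("w7.npz",im=im,K=K,W=W,T=T)
print(T.round(3)); q=bot.read_state(); print(q["q"].round(2),q["ft_force"],q["gripper_width"])
print("tip px",(proj(K,W,(T@[0,0,66,1])[:3])-[160,60])*3)
S=np.array([560,-68.8,34]); print("spot px",(proj(K,W,S)-[160,60])*3)
save("w7",im[60:260,140:400],3)
E
```

```text
time_s: 19.5
tcp_pos: [527.9, -59.1, 168.4]
orientation: [0.017, 0.979, -0.102, 0.177]
ft_force: [0.9, -0.8, -1.0]
gripper_width: 21.0
time_s: 20.75
tcp_pos: [526.1, -61.6, 128.6]
orientation: [0.018, 0.979, -0.103, 0.173]
ft_force: [0.7, 0.7, -1.5]
gripper_width: 21.1
[[ 9.19000e-01 -2.08000e-01  3.34000e-01  5.26098e+02]
 [-1.95000e-01 -9.78000e-01 -7.10000e-02 -6.15740e+01]
 [ 3.42000e-01  0.00000e+00 -9.40000e-01  1.28625e+02]
 [ 0.00000e+00  0.00000e+00  0.00000e+00  1.00000e+00]]
[ 0.25  0.17 -0.78  0.47 -0.34  0.69] [ 0.56577306  0.19487509 -1.60811535] 21.266656289748774
tip px [[298.41348948 423.04599058]]
spot px [[298.26970431 387.16929504]]
```

View pics/w7.png

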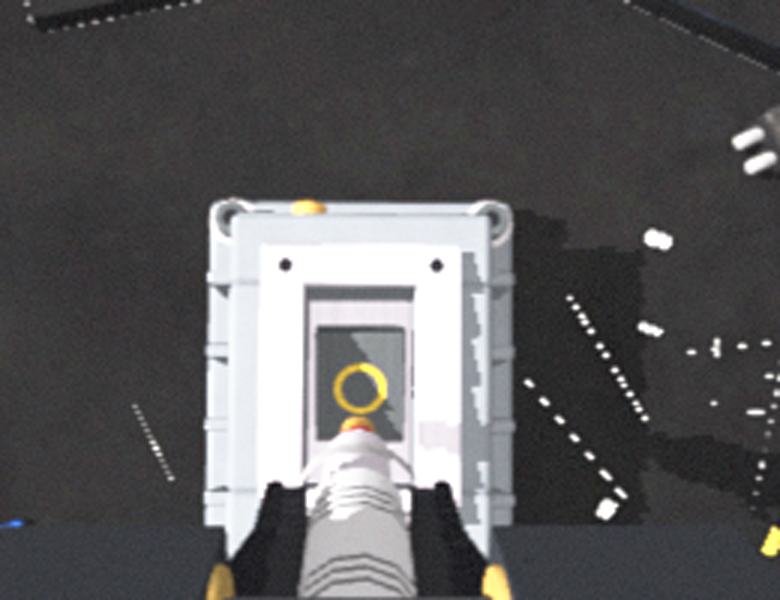

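The crop shows the nose tip at (358,423) and the yellow ring centred at (360,388). Calibration predicts (358,423) and (358,387), so they agree to about 1 mm and the tool is square to the case. I'll advance 30 mm along the seat normal.

```bash
python3 -m creep '[{"tx":0.2,"ty":-0.05,"tz":-0.56,"rx":0,"ry":0,"rz":0},{"tx":0.4,"ty":-0.1,"tz":-1.13,"rx":0,"ry":0,"rz":0},{"tx":0.6,"ty":-0.15,"tz":-1.69,"rx":0,"ry":0,"rz":0},{"tx":0.8,"ty":-0.2,"tz":-2.26,"rx":0,"ry":0,"rz":0},{"tx":1.0,"ty":-0.25,"tz":-2.82,"rx":0,"ry":0,"rz":0},{"tx":1.0,"ty":-0.25,"tz":-2.82,"rx":0,"ry":0,"rz":0},{"tx":1.0,"ty":-0.25,"tz":-2.82,"rx":0,"ry":0,"rz":0},{"tx":1.0,"ty":-0.25,"tz":-2.82,"rx":0,"ry":0,"rz":0},{"tx":1.0,"ty":-0.25,"tz":-2.82,"rx":0,"ry":0,"rz":0},{"tx":1.0,"ty":-0.25,"tz":-2.82,"rx":0,"ry":0,"rz":0}]'
cat > f.py <<'E'
from h import *
import sys
F=[];P=[]
for i in range(10):
    im,K,W=cam("wrist"); s=bot.read_state(); F.append(s["ft_force"]); T=tool(); P.append(T[:3,3])
n=-T[:3,2]; F=np.array(F); T[:3,3]=np.mean(P,0); tip=(T@[0,0,66,1])[:3]; S=np.array([560,-69,34])
print("F",F.mean(0).round(2),"along n",(F@n).mean().round(2),"+-",((F@n).std()/10**.5).round(2),"h",((tip-S)@n).round(2),"lat",(T[:3,:3].T@(tip-S)).round(2),"tilt",np.degrees(np.arccos(n[2])).round(2),"yaw",np.degrees(np.arctan2(-T[0,1]*-1,-T[1,1])).round(2), T[:3,3].round(1), s["time_s"],s["gripper_width"])
np.savez(sys.argv[1]+".npz",im=im,K=K,W=W,T=T)
print("tip px",(proj(K,W,tip)-[200,150])*5,"spot",(proj(K,W,S)-[200,150])*5)
save(sys.argv[1],im[150:260,200:320],5)
E
python3 f.py w8
```

```text
time_s: 22.05
tcp_pos: [536.2, -64.0, 100.6]
orientation: [0.018, 0.979, -0.103, 0.173]
ft_force: [-0.0, -0.8, -1.3]
gripper_width: 21.4
F [ 0.08  0.18 -1.44] along n -1.37 +- 0.1 h 4.82 lat [-0.17  0.12 -4.82] tilt 20.0 yaw -11.99 [536.1 -64.  100.5] 22.55 21.2718585925515
tip px [[297.00673851 254.83271674]] spot [[296.27246513 244.83470795]]
```

View pics/w8.png

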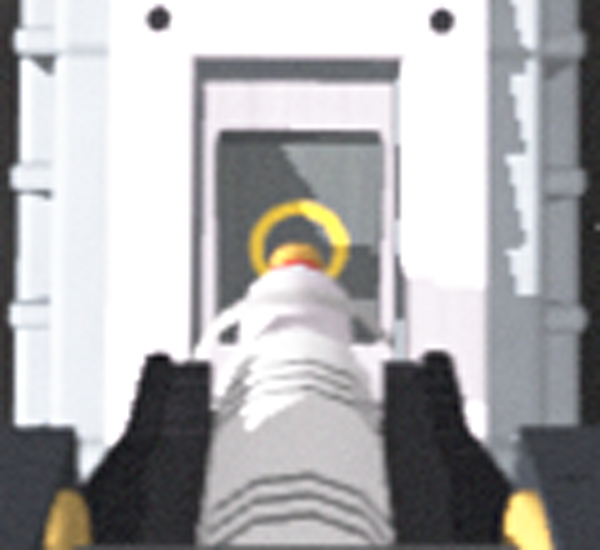

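The nose is centred at about column 296, slightly left of the ring centre at (299,247). The nose's upper edge (row 243) is lower than I'd expect for a 10 mm face, so I'll overlay the predicted outlines. The arm stays still for this.

```bash
python3 - <<'E'
from h import *
d=np.load("w8.npz"); K,W,T,im=d["K"],d["W"],d["T"],d["im"]
s=5; o=cv2.resize(im[150:260,200:320],None,fx=s,fy=s,interpolation=cv2.INTER_CUBIC).copy()
t=np.linspace(0,2*np.pi,60)
def ring(r,z,col,M=T):
    p=np.c_[r*np.cos(t),r*np.sin(t),0*t+z,0*t+1]@M.T
    u=((proj(K,W,p[:,:3])-[200,150]+.5)*s).astype(np.int32); cv2.polylines(o,[u],True,col,1)
for r,z,c in [(5,66,(0,255,0)),(5,48,(0,255,255)),(8.5,48,(255,0,255)),(8.5,16,(0,0,255)),(15,16,(255,0,0)),(15,10,(255,0,0))]: ring(r,z,c)
# spot ring on seat
a=np.radians(12);cx=np.array([np.cos(a),-np.sin(a),0]);y=np.array([np.sin(a),np.cos(a),0]);n=np.cos(np.radians(20))*np.array([0,0,1])-np.sin(np.radians(20))*cx
M=np.eye(4);M[:3,:3]=np.c_[np.cross(y,n),y,n];M[:3,3]=[560,-69,34]
ring(6.5,0,(0,0,0),M);ring(8.5,0,(0,0,0),M)
cv2.imwrite("pics/ov8.png",o[:,:,::-1])
E
```

```text
(no output)
```

View pics/ov8.png

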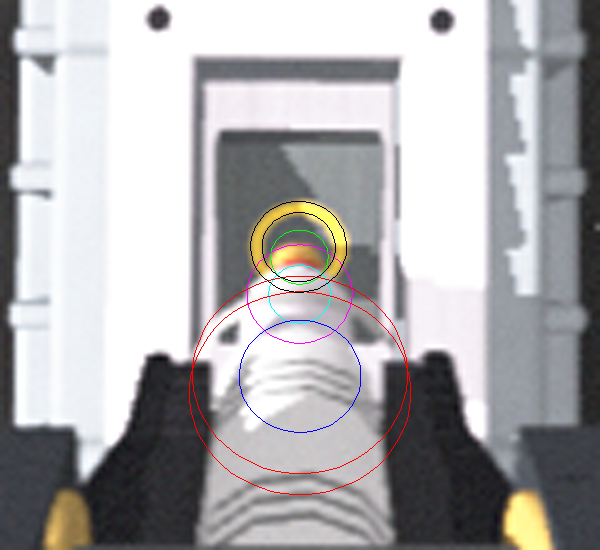

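The ring overlay fits, so the spot estimate is good. The nose and sleeve appear about 2 mm low in the image (tool −x), though chamfers could explain part of that. I'll close to just above contact, where the gap between nose and ring can be read directly.

```bash
python3 -m creep '[{"tx":0.05,"ty":-0.02,"tz":-0.1,"rx":0,"ry":0,"rz":0},{"tx":0.09,"ty":-0.04,"tz":-0.25,"rx":0,"ry":0,"rz":0},{"tx":0.13,"ty":-0.05,"tz":-0.38,"rx":0,"ry":0,"rz":0},{"tx":0.13,"ty":-0.05,"tz":-0.38,"rx":0,"ry":0,"rz":0},{"tx":0.13,"ty":-0.05,"tz":-0.38,"rx":0,"ry":0,"rz":0},{"tx":0.13,"ty":-0.05,"tz":-0.38,"rx":0,"ry":0,"rz":0},{"tx":0.13,"ty":-0.05,"tz":-0.38,"rx":0,"ry":0,"rz":0},{"tx":0.13,"ty":-0.05,"tz":-0.38,"rx":0,"ry":0,"rz":0},{"tx":0.13,"ty":-0.05,"tz":-0.38,"rx":0,"ry":0,"rz":0},{"tx":0.13,"ty":-0.05,"tz":-0.38,"rx":0,"ry":0,"rz":0}]'
python3 f.py w9; python3 - <<'E'
from h import *
d=np.load("w9.npz"); K,W,T,im=d["K"],d["W"],d["T"],d["im"]
a=cv2.resize(im[182:232,232:292],None,fx=10,fy=10,interpolation=cv2.INTER_CUBIC)
cv2.imwrite("pics/z9.png",a[:,:,::-1])
tip=(T@[0,0,66,1])[:3]; print((proj(K,W,[tip,[560,-69,34]])+.5-[232,182])*10)
E
```

```text
time_s: 23.8
tcp_pos: [537.4, -64.6, 96.7]
orientation: [0.018, 0.979, -0.103, 0.173]
ft_force: [0.3, -0.9, -0.7]
gripper_width: 21.2
F [ 0.04  0.04 -1.31] along n -1.24 +- 0.11 h 0.74 lat [-0.2   0.37 -0.74] tilt 20.0 yaw -12.0 [537.4 -64.6  96.6] 24.3 21.511535155022322
tip px [[297.33096593 254.90974049]] spot [[295.17645716 252.39991976]]
[[279.66193186 194.81948099]
 [275.35291433 189.79983951]]
```

View pics/z9.png

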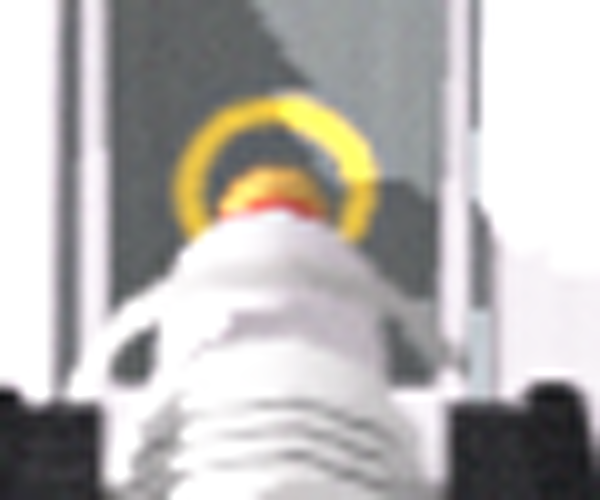

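```bash
python3 - <<'E'
from h import *
from scipy.optimize import least_squares
d=np.load("w9.npz"); K,W,T=d["K"],d["W"],d["T"]
P=lambda q:(proj(K,W,(np.c_[q,np.ones(len(q))]@T.T)[:,:3])+.5-[232,182])*10
t=np.linspace(0,2*np.pi,721)
def circ(r,z,dx,dy): return P(np.c_[dx+r*np.cos(t),dy+r*np.sin(t),0*t+z])
def fit(pts,r,z):
    pts=np.array(pts,float)
    f=lambda p:[np.linalg.norm(circ(r,z,*p)-q,axis=1).min() for q in pts]
    g=least_squares(f,[-1,0],diff_step=.05); return g.x.round(2),np.round(g.fun,1)
for z in (16,): print("collar",z,fit([(72,385),(97,340),(125,310),(155,290),(405,300),(430,330)],15,z))
for r in (5,4.5): print("nose",r,fit([(218,205),(228,185),(245,172),(272,165),(300,172),(318,187),(326,205)],r,66))
for r in (8.5,7): print("sleeve top row at dx=0",r,circ(r,48,0,0)[:,1].min().round(),circ(r,48,-2,0)[:,1].min().round())
E
```

```text
collar 16 (array([-1.96, -0.75]), array([1.8, 0.8, 0.9, 0.8, 2.7, 3.6]))
nose 5 (array([-2.3 , -0.66]), array([1.1, 0.1, 0.2, 0.4, 0.3, 0.1, 1.3]))
nose 4.5 (array([-1.64, -0.65]), array([3.2, 1.3, 0.8, 1.3, 0.6, 1.5, 2.7]))
sleeve top row at dx=0 8.5 170.0 193.0
sleeve top row at dx=0 7 188.0 211.0
```

The collar and nose fits agree. The probe sits about (−2.1, −0.7) mm off in the tool's x and y with no pitch, and the ring is where predicted at (276,190). I'll correct sideways, then press about 6.7 mm along the normal.

```bash
python3 -m creep '[{"tx":0.1,"ty":-0.04,"tz":0.06,"rx":0,"ry":0,"rz":0},{"tx":0.213,"ty":-0.081,"tz":0.082,"rx":0,"ry":0,"rz":0},{"tx":0.213,"ty":-0.081,"tz":0.082,"rx":0,"ry":0,"rz":0},{"tx":0.25,"ty":-0.089,"tz":-0.02,"rx":0,"ry":0,"rz":0},{"tx":0.29,"ty":-0.097,"tz":-0.13,"rx":0,"ry":0,"rz":0},{"tx":0.33,"ty":-0.106,"tz":-0.24,"rx":0,"ry":0,"rz":0},{"tx":0.37,"ty":-0.114,"tz":-0.35,"rx":0,"ry":0,"rz":0},{"tx":0.41,"ty":-0.122,"tz":-0.46,"rx":0,"ry":0,"rz":0},{"tx":0.438,"ty":-0.129,"tz":-0.548,"rx":0,"ry":0,"rz":0},{"tx":0.438,"ty":-0.129,"tz":-0.548,"rx":0,"ry":0,"rz":0}]'
python3 f.py w10; python3 f.py w10 | head -1; python3 - <<'E'
from h import *
d=np.load("w10.npz"); K,W,T,im=d["K"],d["W"],d["T"],d["im"]
a=cv2.resize(im[182:232,232:292],None,fx=10,fy=10,interpolation=cv2.INTER_CUBIC)
cv2.imwrite("pics/z10.png",a[:,:,::-1])
M=T.copy(); tip=(T@[-2.3,-.66,66,1])[:3]; print(tip,(proj(K,W,[tip,[560,-69,34]])+.5-[232,182])*10)
E
```

```text
time_s: 25.55
tcp_pos: [541.9, -65.8, 91.2]
orientation: [0.018, 0.979, -0.103, 0.173]
ft_force: [-0.7, 1.6, 1.0]
gripper_width: 21.0
F [-0.89  1.    0.87] along n 1.18 +- 0.17 h -5.91 lat [2.32 0.64 5.91] tilt 20.01 yaw -11.99 [541.9 -65.8  91.3] 26.05 21.338264965984795
tip px [[297.47773938 255.04903446]] spot [[293.76704244 279.4884338 ]]
F [-0.73  0.7   1.38] along n 1.59 +- 0.13 h -5.95 lat [2.29 0.65 5.95] tilt 20.01 yaw -11.99 [541.9 -65.8  91.2] 26.55 21.3530629208834
[561.98584792 -69.41327539  28.40988429] [[272.10222135 220.03856823]
 [272.13361569 243.90271532]]
```

View pics/z10.png

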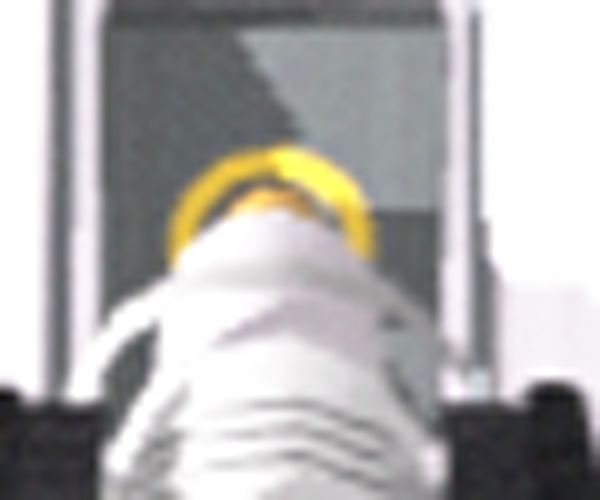

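The nose sits centred in the ring. The ring centre is at about (273,242), the nose at column 273, and the upper gap of 17 px is about 1.4 mm (1.5 mm expected). The force rise along the normal is about 2.7 N, which is about half-way in. I'm handing in.

```bash
python3 -c "
from rig import order; print(order.close_job())"
```

```text
the job is handed in; nothing more can be done
None
```

The job is handed in, with the probe held square on the yellow-ringed spot and its nose about half-way in. It took about 27 s of the 51 s allowed.

- **Cover:** I lifted it off the case, lowered it onto the blue mat right way up until the wrist force read about 3 N, and then opened the jaws. A later wrist picture, partly cut off at its edge, shows it lying on the mat.
- **Probe position:** The last picture shows the nose centred in the ring, with a gap of about 1.4 mm to the ring where 1.5 mm is expected. The tool's tilt reads 20.0° and its yaw −12.0°, matching the case as measured. The probe still reads gripped, with the jaws at 21 mm.
- **Press depth:** The force along the seat normal rose by about 2.7 N on contact, which suggests 6 to 7 mm in. The shortening seen in the picture suggests about 5.5 mm, and the commanded depth was 5.9 mm. These agree only to about 1 mm. I could not make out the red band in the last picture, so I could not check the depth by it.
- **Things that disagreed:** The probe sat about 2 mm off the tool axis in the grip. I saw this against the ring and corrected it before contact. A sideways force of about 0.6 N remained on the nose at the end.
- **Not checked:** I did not take a final picture of the loose things on the bench. No unexpected contact forces showed.

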